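# Start two manifold tap plugs, reject the crossed one

## Task

Two yellow nylon plugs stand loosely in the ports of the sloping brass tap manifold; try each by turning it gently clockwise by its wing. The one that runs freely, turn on until it stops with its wing in line with the manifold, and leave it there; the other is cross-threaded and stiffens at once, so turn it only far enough to feel that (about 10 to 15 degrees, well short of 20), never force it, let it come back, lift it out of its port and drop it through the steel funnel into the bin below. Disturb nothing else on the bench.

Things in the scene. Friction and masses are not known exactly. Their poses are not given: they have to be found in the camera images.
- plug_a: yellow nylon plug, 18-29 g, like plug_b. Origin on its axis under its round flange (41 mm across, z 0 to 4 mm); z out of the port. Wing to grip: 34 mm long along x, 9 thick along y, z 4 to 30 mm. 16 mm square shank below, z -16 to 0, thread on its corners. At the start the wing is 1.3 rad anticlockwise, seen from outside, of the manifold's length (its y); at home it lies along it.
- plug_b: the other plug, same in all. A plug turns its thread, with up to 0.07 rad of play each way. Not held axially: with no twist on it, it lifts straight out along the port axis. Which of the two is crossed is drawn afresh each time and cannot be seen, only felt, or seen by its turning back when let go.
- manifold: fixed brass block, 220 mm (y) x 50 (x) x 28 thick on a stand. Origin: middle of its upper face, 95 mm above the bench. That face slopes to the robot: z leans 30 degrees from vertical, x points up the slope, y level along the block. Two round bosses (ports), 42 mm across, 18 high, at y = +60 and -60 mm; the plugs' flanges rest on them at z = 18 mm.
- funnel_bin: fixed open aluminium bin, 120 x 120 x 60 mm high, walls 4, and above it a steel funnel on two straps (at y = +-72 mm, 148 high). Origin: centre of the bin's underside on the bench, z up. Funnel on the same axis: mouth 136 mm across at z = 158 mm, throat 58 clear, lower end at z = 78 mm.
- thread_1 (a joint): turn of one port's thread, rad: 0 at the start, grows clockwise seen from outside. Which port it belongs to is drawn afresh: it moves with the plug turned there. One of the two threads runs freely (0.03 N m of friction) to a firm stop at 1.3; the other is crossed: it pushes back with 1.5 N m per rad from the start, returns to 0 when let go, and is harmed beyond 0.4.
- thread_2 (a joint): turn of the other port's thread, rad, read like thread_1.
- stabilizer: bystander: aluminium horizontal stabilizer piece, 160 x 65 x 9 mm, with a root block, lying flat; origin under its centre
- scribe: bystander: stainless scribe, 135 mm long, lying; origin at bench level under its middle
- spanner: bystander: steel spanner under 200 mm long, lying; origin at bench level under its middle
- fitting: bystander: brass fitting, 24 mm across, 27 mm high, standing; origin under its centre
- seal_jar: bystander: clear jar with steel cap, 48 mm across, 60 mm high; origin under its centre
- gauge_block: bystander: steel gauge block 35 x 60 x 30 mm high; origin under its centre
- screw_dish: bystander: aluminium screw dish, 72 mm across, 22 mm high; origin under its centre
There are look-alikes about, which are no part of the job. What is shaped like the plug_a but orange is not meant.

How it is judged:
On the way, in this order (a step that is already met when the one before it is completed fails the run):
1. the crossed plug's thread has been turned far enough to feel it stiffen (more than 0.1 rad) (value of joint thread_2 above 0.1 rad), for 0.05 s.
2. a plug has been lifted clear of its port (z of any of plug_a, plug_b in the frame of manifold above 0.045 m), for 0.1 s.
3. a plug lies in the bin under the funnel (((x of plug_a in the frame of funnel_bin between -0.058 and 0.058 m and y of plug_a in the frame of funnel_bin between -0.058 and 0.058 m and z of plug_a in the frame of funnel_bin between -0.01 and 0.056 m) or (x of plug_b in the frame of funnel_bin between -0.058 and 0.058 m and y of plug_b in the frame of funnel_bin between -0.058 and 0.058 m and z of plug_b in the frame of funnel_bin between -0.01 and 0.056 m))), for 0.2 s.
At the end, for the whole second after the job is handed in: The free plug stands in its port (within 6 mm, 0.15 rad of its axis), its wing within 0.2 rad of the manifold's length, thread_1 beyond 1.15 rad. The crossed plug lies in the bin under the funnel, inside its walls and below its rim; thread_2 is below 0.1 rad. Both plugs at rest (((((x of plug_a in the frame of manifold between -0.006 and 0.006 m and y of plug_a in the frame of manifold between -0.066 and -0.054 m and z of plug_a in the frame of manifold between 0.012 and 0.024 m) or (x of plug_a in the frame of manifold between -0.006 and 0.006 m and y of plug_a in the frame of manifold between 0.054 and 0.066 m and z of plug_a in the frame of manifold between 0.012 and 0.024 m)) and angle between the x axis of plug_a and the y axis of manifold, either way round below 0.2 rad and angle between the z axis of plug_a and the z axis of manifold, either way round below 0.15 rad and (x of plug_b in the frame of funnel_bin between -0.058 and 0.058 m and y of plug_b in the frame of funnel_bin between -0.058 and 0.058 m and z of plug_b in the frame of funnel_bin between -0.01 and 0.056 m)) or (((x of plug_b in the frame of manifold between -0.006 and 0.006 m and y of plug_b in the frame of manifold between -0.066 and -0.054 m and z of plug_b in the frame of manifold between 0.012 and 0.024 m) or (x of plug_b in the frame of manifold between -0.006 and 0.006 m and y of plug_b in the frame of manifold between 0.054 and 0.066 m and z of plug_b in the frame of manifold between 0.012 and 0.024 m)) and angle between the x axis of plug_b and the y axis of manifold, either way round below 0.2 rad and angle between the z axis of plug_b and the z axis of manifold, either way round below 0.15 rad and (x of plug_a in the frame of funnel_bin between -0.058 and 0.058 m and y of plug_a in the frame of funnel_bin between -0.058 and 0.058 m and z of plug_a in the frame of funnel_bin between -0.01 and 0.056 m))) and value of joint thread_1 above 1.15 rad and value of joint thread_2 below 0.1 rad and linear speed of each of plug_a, plug_b below 0.02 m/s); the robot touches nothing.
It fails at once if the crossed thread (thread_2) is forced beyond 0.4 rad (value of joint thread_2 above 0.4 rad).
It fails at once if a bystander is moved by more than 20 mm (distance of any of stabilizer, scribe, spanner, fitting, seal_jar, gauge_block, screw_dish from where it was at the start of the episode above 0.02 m).
It also fails if it takes over 61 s, if anything falls off the work surface, if the arm or the gripper's body presses on something with over 40 N, if the wrist force passes 120 N, or if a joint passes its speed limit or range.

## Robot

A 6-joint arm with a two-finger parallel gripper is mounted at the origin on the work surface. World frame = base frame: x ahead of the robot, y to its left, z up, the work surface at z = 0. Lengths are in m, angles in rad, forces in N, time in s.
With the tool pointing down it reaches from about 0.35 to 0.775 m from the base axis. Payload 5.5 kg.
Tool frame: the origin (TCP) lies midway between the tips of the shut fingers; the grasp point (between the pads) lies grip_point_offset behind it (grip_point_offset is the distance from the TCP to the grasp point, in m); z points along the fingers, y is the direction in which the jaws open and shut (so a half turn about z gives the same grasp; the last joint's range is limited). The gripper opens to 85 mm and grips with 20 to 120 N. Pads are 22 mm wide; open, the fingers measure 114 mm over their backs; the gripper's body (76 mm by 85 mm) begins 54 mm behind the grasp point. The pads swing forward as they close: fully open they stand 13 mm farther back than shut.
Start: joints at [-1.474, 0.313, 0.046, 1.304, 0, 1.431], TCP at [0.135, -0.559, 0.231] pointing down, gripper open.
Joint ranges: [-2.76, 2.76], [-0.86, 1.69], [-1.03, 1.26], [-2.2, 2.34], [-1.47, 1.5], [-3.14, 3.14]. Speed limits (rad/s): [2.57, 2.57, 3.14, 3.14, 3.14, 3.14].

## Interface

Orientations are given as a unit quaternion [w, x, y, z].
In Python, from workcell import * gives the robot as it stands.
- The arm moves only by the tool send_rows, never from a script. Its argument "series" is one flat list of numbers, 7 for each row, row after row: the shift along the tool's x, y, z in cm, then the turn, a rotation vector about the tool's x, y, z in degrees, then the opening, from 0 (shut) to 1 (fully open). A call has 1 to 10 rows; each row is the pose to reach, as a shift and turn from the pose commanded when the call began, along the tool's axes at that moment; what a row does not reach only later rows make up. A row lasts 1/12 s, in which the tool goes at most 41.7 mm and 7.16 degrees, less where a joint would pass 70% of its speed; a pose out of reach is approached as far as the arm can. A call with a gripper value outside its range is refused whole. The fingers move at their own pace and stop on an object; "newtons" is the grip in N (left out, the last holds). Time passes only in rows, so rows that repeat a pose let the fingers close. It gives the time, the measured TCP pose, the force and the opening at its end, in the units of the state.
- get_state(): the state, without advancing time (a new reading comes with each control period).
- read_camera(name): name is "scene" or "top" or "wrist"; returns the picture (400x640x3 uint8, blue, green, red); there is no depth.
- camera_info(name): a dict with "K" (3x3 intrinsics, pixels), "xyz" and "attitude" of the camera in the world. Camera axes: x right, y down, z forward; pixel columns grow to the right and rows downward; lengths in m; the calibration is good to about 2 mm. A picture is of the moment at which its call begins: read the wrist's pose just before it. camera_info takes no time and is no camera call; for the wrist camera it gives the pose at the moment of the call.
- hand_in(): hands the job in, once; it reports no verdict.
Trained networks look in the newest picture that a camera, given by its name, has taken for a name from the list of things; names that differ only in an ending like _2 or _b are one class to them, and where a whole thing is asked for, a point or a joint stands for the part that bears it (a point fixed in the world has none). Each returns a list of dicts, best first, with "p" (0 to 1); they miss things now and then, are a little off and sometimes report something else, mostly with a low value. They report only what shows in the picture. A call takes as long as a camera call. They do not tell look-alikes from the thing itself.
- silhouettes(camera, label): "pixels" (400x640 bool, what is visible of it) and "box" ([left, top, width, height] in pixels, round what is visible of it).
The state is a dict: "clock": time; "joint_pos": joint angles; "qvel": joint speeds; "tau": joint torques, N m; "tcp_pos": TCP position; "orientation": TCP orientation; "wrist_force": force on the tool from outside, world axes, zero at the start; "ft_torque": the same for the moment, N m; "finger_gap": finger opening in m.
Only numpy, scipy, OpenCV 4.12 (cv2) and the standard library are available. Lean on these libraries where they do the work, as an engineer would, in place of code of your own. Each camera call takes 0.05 s, during which the arm holds its last target. There are 200 camera calls.

## Working session

There is one attempt and no reset: what is moved stays moved. The work goes in short steps, Python scripts to look and compute and a tool call to move; the robot and the scene stay as the last step left them, time stands still between calls to the robot, and variables do not carry over. Pictures are saved under pics/ and viewed, about 8 in all and at most 12, crops included, and the job is handed in when it is done.

Besides the shell and the picture viewer there is one more tool, called after "Request:" in YAML: its name, and indented under it one key for each argument. send_rows: Moves the arm, as the interface text tells. Its arguments: {"type":"object","properties":{"series":{"type":"array"},"newtons":{"type":"number"}},"required":["series"]}

```bash
mkdir -p pics; ls; python3 - <<'E'
from workcell import *
import cv2,numpy as np
s=get_state();print({k:np.round(v,3).tolist() for k,v in s.items()})
try: print(grip_point_offset)
except Exception as e: print(e)
for c in("scene","top"):
    im=read_camera(c);cv2.imwrite(f"pics/{c}0.png",im)
    i=camera_info(c);print(c,np.array(i["K"]).round(1).tolist(),np.round(i["xyz"],4),np.round(i["attitude"],4))
    for l in("plug_a","manifold","funnel_bin"):
        for d in silhouettes(c,l): 
            ys,xs=np.nonzero(d["pixels"]);print(l,round(d["p"],2),d["box"],xs.mean().round(1),ys.mean().round(1))
i=camera_info("wrist");print(np.round(i["K"],1).tolist(),i["xyz"],i["attitude"])
E
```

```text
pics
{'clock': 0.0, 'joint_pos': [-1.474, 0.314, 0.045, 1.304, 0.0, 1.431], 'qvel': [-0.0, 0.001, 0.0, -0.001, -0.002, -0.001], 'tau': [0.0, -48.062, 29.853, 0.019, -0.0, 0.0], 'tcp_pos': [0.135, -0.558, 0.23], 'orientation': [-0.001, 0.993, 0.118, 0.0], 'wrist_force': [0.198, 0.293, -0.083], 'ft_torque': [-0.004, -0.055, 0.008], 'finger_gap': 0.085}
0.0187
scene [[375.0, 0.0, 324.0], [0.0, 375.0, 202.8], [0.0, 0.0, 1.0]] [0.9106 0.556  0.6834] [-0.1213  0.2468  0.8725 -0.4039]
plug_a 0.72 [305.6, 168.7, 15.8, 19.2] 313.6 178.9
plug_a 0.69 [330.3, 173.0, 9.0, 10.4] 332.3 179.5
plug_a 0.56 [305.1, 159.0, 10.9, 14.7] 313.2 164.6
plug_a 0.51 [292.6, 144.0, 12.0, 21.8] 298.0 155.1
manifold 0.57 [273.4, 151.4, 52.5, 76.8] 297.3 195.6
funnel_bin 0.7 [334.7, 210.4, 78.6, 108.3] 375.5 260.3
top [[415.6, 0.0, 316.2], [0.0, 415.6, 197.1], [0.0, 0.0, 1.0]] [ 0.453  -0.0198  1.1016] [ 0.0431 -0.6984  0.7142 -0.0173]
plug_a 0.77 [406.4, 197.0, 17.4, 23.3] 414.3 206.9
plug_a 0.53 [393.9, 240.1, 12.0, 17.3] 399.1 249.2
plug_a 0.5 [427.1, 236.3, 17.8, 16.3] 436.8 243.7
manifold 0.78 [332.4, 176.7, 113.6, 45.6] 387.7 196.5
funnel_bin 0.97 [221.6, 176.3, 74.4, 55.0] 257.6 201.3
funnel_bin 0.44 [303.9, 245.7, 73.1, 25.5] 335.0 258.5
[[317.2, 0.0, 316.8], [0.0, 317.2, 198.3], [0.0, 0.0, 1.0]] [ 0.21658032 -0.54014713  0.37356137] [ 0.1301502   0.77477527 -0.61012175 -0.10264333]
```

```bash
python3 - <<'E'
import cv2,numpy as np
t=cv2.imread("pics/top0.png")[130:310,200:480]
s=cv2.imread("pics/scene0.png")
cv2.imwrite("pics/v1.png",cv2.resize(t,None,fx=2.8,fy=2.8,interpolation=cv2.INTER_CUBIC))
cv2.imwrite("pics/v2.png",cv2.resize(s[110:330,240:460],None,fx=2.7,fy=2.7,interpolation=cv2.INTER_CUBIC))
E
```

```text
(no output)
```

View pics/v1.png

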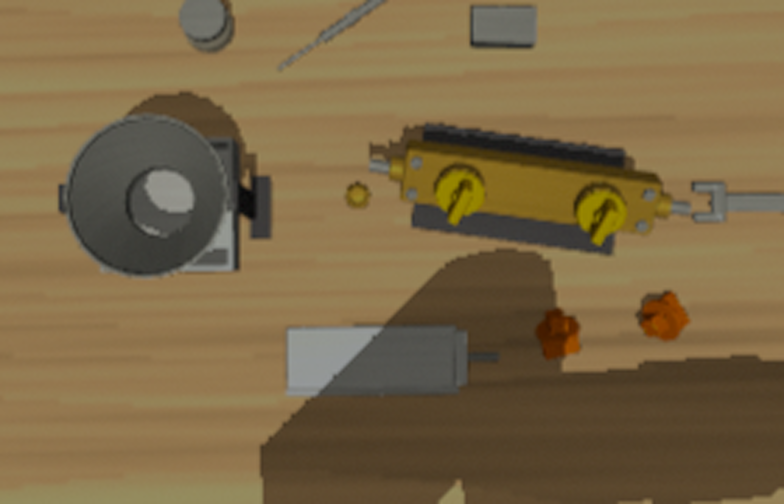

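View pics/v2.png

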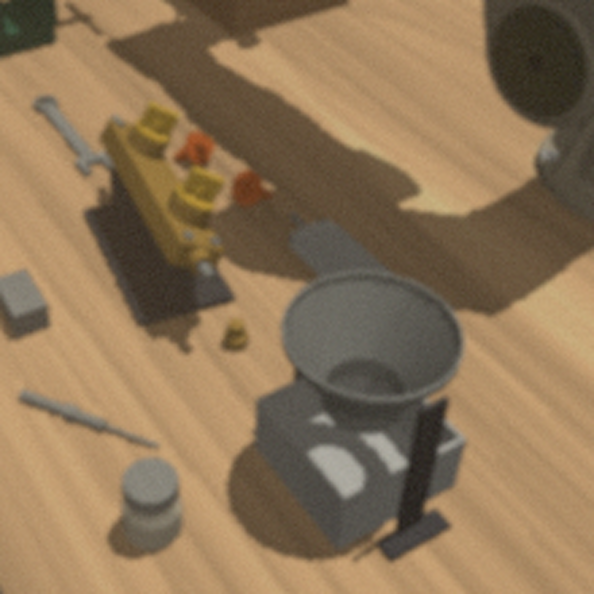

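Yellow plugs stand on the manifold at top pixels (364,199) and (414,206). The look-alikes are the orange ones at (399,249) and (437,244), which I leave alone. The funnel is at top pixel (252,200), and scene view v2 agrees.

```bash
cat > h.py <<'E'
import numpy as np,cv2,json
from scipy.spatial.transform import Rotation as R
def Q(q): return R.from_quat([q[1],q[2],q[3],q[0]])
def proj(i,P):
    p=Q(i["attitude"]).inv().apply(np.atleast_2d(P)-i["xyz"]);p=p@np.array(i["K"]).T;return p[:,:2]/p[:,2:]
def ray(i,uv,z):
    d=Q(i["attitude"]).apply(np.linalg.inv(i["K"])@[*uv,1]);o=np.array(i["xyz"]);return o+d*(z-o[2])/d[2]
def Rm(yaw): # manifold; x up slope
    return R.from_euler("z",yaw)*R.from_euler("y",-30,degrees=True)
E
python3 - <<'E'
from h import *
from workcell import *
i=camera_info("top");c=lambda u,v:(200+u/2.8,130+v/2.8)
A=ray(i,c(460,190),.114);B=ray(i,c(601,210),.114)
print(A,B,np.linalg.norm(A-B))
d=A-B;yaw=np.arctan2(-d[0],d[1]);M=Rm(yaw);print("yaw",yaw)
print("z axis",M.apply([0,0,1]))
o=(A+B)/2-M.apply([0,0,.022]);print("origin",o)
F=ray(i,c(147,196),.158);print("funnel",F, ray(i,c(163,200),.09))
for C in("top","scene"):
  j=camera_info(C)
  for y in(.06,-.06): print(C,proj(j,o+M.apply([[0,y,.022],[0,y,.048]])).round(1).tolist())
  im=cv2.imread(f"pics/{C}0.png");hsv=cv2.cvtColor(im,cv2.COLOR_BGR2HSV)
  m=cv2.inRange(hsv,(24,170,70),(34,255,255));n,_,st,ce=cv2.connectedComponentsWithStats(m)
  print([(st[k].tolist(),ce[k].round(1).tolist()) for k in range(1,n) if st[k][4]>15])
s=get_state();print(Q(s["orientation"]).as_matrix().round(3))
i=camera_info("wrist");print("wristcam in tool",Q(s["orientation"]).inv().apply(i["xyz"]-s["tcp_pos"]),(Q(s["orientation"]).inv()*Q(i["attitude"])).as_matrix().round(3))
E
```

```text
[ 0.53346941 -0.09870135  0.114     ] [ 0.51372578 -0.21665169  0.114     ] 0.11959135893639655
yaw -0.16585172986763322
z axis [-0.49313905  0.08254622  0.8660254 ]
origin [ 0.53444665 -0.15949254  0.09494744]
funnel [0.53103943 0.16019644 0.158     ] [0.53281098 0.15907351 0.09      ]
top [[364.2, 197.8], [364.2, 202.6]]
top [[414.7, 205.0], [416.0, 209.9]]
[([355, 191, 18, 19, 230], [363.7, 199.0]), ([405, 198, 19, 20, 228], [414.2, 206.0])]
scene [[310.9, 182.5], [315.7, 174.1]]
scene [[295.3, 157.9], [299.5, 150.0]]
[]
[[ 0.972  0.235 -0.   ]
 [ 0.235 -0.972  0.   ]
 [ 0.    -0.    -1.   ]]
wristcam in tool [ 0.08382808  0.00089864 -0.14237264] [[-0.    -0.945 -0.327]
 [ 1.    -0.    -0.   ]
 [ 0.    -0.327  0.945]]
```

```bash
cat >> h.py <<'E'
CAL=dict(o=[.53445,-.15949,.09495],yaw=-.16585)
try: CAL.update(json.load(open("cal.json")))
except OSError: pass
def target(y,z,a,x=0):
    "TCP at (x,y,z) in manifold frame, jaws across a wing at angle a (anticlockwise from manifold y)"
    M=Rm(CAL["yaw"]);xt=M.apply([-np.sin(a),np.cos(a),0]);zt=-M.apply([0,0,1.])
    return np.array(CAL["o"])+M.apply([x,y,z]),R.from_matrix(np.c_[xt,np.cross(zt,xt),zt])
def delta(s,p,r):
    q=Q(s["orientation"]);return (q.inv().apply(p-np.array(s["tcp_pos"]))*100).round(2),(q.inv()*r).as_rotvec(degrees=True).round(2)
E
python3 - <<'E'
from h import *
from workcell import *
s=get_state();print(delta(s,*target(-.06,.13,1.3)),target(-.06,.13,1.3)[0])
E
```

```text
(array([ 39.88, -26.48,   2.37]), array([ -38.91,   -2.58, -137.35])) [ 0.46043646 -0.20793581  0.2075333 ]
```

Request:
send_rows:
  series: [39.9,-26.5,2.4,-38.9,-2.6,-137.4,0.6,39.9,-26.5,2.4,-38.9,-2.6,-137.4,0.6,39.9,-26.5,2.4,-38.9,-2.6,-137.4,0.6,39.9,-26.5,2.4,-38.9,-2.6,-137.4,0.6,39.9,-26.5,2.4,-38.9,-2.6,-137.4,0.6,39.9,-26.5,2.4,-38.9,-2.6,-137.4,0.6,39.9,-26.5,2.4,-38.9,-2.6,-137.4,0.6,39.9,-26.5,2.4,-38.9,-2.6,-137.4,0.6,39.9,-26.5,2.4,-38.9,-2.6,-137.4,0.6,39.9,-26.5,2.4,-38.9,-2.6,-137.4,0.6]
  newtons: 50

```text
clock: 1.23
tcp_pos: [0.4188, -0.252, 0.2109]
orientation: [0.161, 0.737, 0.657, 0.008]
wrist_force: [0.3, -0.2, -0.4]
finger_gap: 0.0511
```

```bash
python3 - <<'E'
from h import *
from workcell import *
s=get_state();print(delta(s,*target(-.06,.13,1.3)),s["clock"],np.round(s["joint_pos"],2))
E
```

```text
(array([4.91, 3.56, 0.25]), array([-19.28,  -1.21, -68.11])) 1.2333 [-0.69 -0.1  -0.53  0.82 -0.03  0.99]
```

Request:
send_rows:
  series: [4.9,3.6,0.3,-19.3,-1.2,-68.1,0.6,4.9,3.6,0.3,-19.3,-1.2,-68.1,0.6,4.9,3.6,0.3,-19.3,-1.2,-68.1,0.6,4.9,3.6,0.3,-19.3,-1.2,-68.1,0.6,4.9,3.6,0.3,-19.3,-1.2,-68.1,0.6,4.9,3.6,0.3,-19.3,-1.2,-68.1,0.6,4.9,3.6,0.3,-19.3,-1.2,-68.1,0.6,4.9,3.6,0.3,-19.3,-1.2,-68.1,0.6,4.9,3.6,0.3,-19.3,-1.2,-68.1,0.6,4.9,3.6,0.3,-19.3,-1.2,-68.1,0.6]

```text
clock: 2.07
tcp_pos: [0.4599, -0.21, 0.2069]
orientation: [0.258, 0.209, 0.943, 0.014]
wrist_force: [-0.5, 0.9, 0.4]
finger_gap: 0.0513
```

```bash
python3 - <<'E'
from h import *
from workcell import *
s=get_state();print(delta(s,*target(-.06,.13,1.3)),s["clock"],np.round(s["joint_pos"],2))
i=camera_info("wrist");im=read_camera("wrist");cv2.imwrite("pics/w0.png",im)
json.dump({k:np.array(v).tolist() for k,v in i.items()},open("w0.json","w"))
M=Rm(CAL["yaw"])
t=np.linspace(0,2*np.pi,41)
o=im.copy()
for y in(.06,-.06):
    for r,z in((.0205,.022),(.021,0)):
        cv2.polylines(o,[(proj(i,CAL["o"]+M.apply(np.c_[r*np.cos(t),y+r*np.sin(t),0*t+z]))).round().astype(int)],True,(255,0,0))
    a=1.3;c,sn=-np.sin(a),np.cos(a);w=np.array([[sx*.017*c-sy*.0045*sn,y+sx*.017*sn+sy*.0045*c,.048] for sx,sy in((1,1),(1,-1),(-1,-1),(-1,1))])
    cv2.polylines(o,[(proj(i,CAL["o"]+M.apply(w))).round().astype(int)],True,(255,0,255))
cv2.polylines(o,[(proj(i,CAL["o"]+M.apply([[.025,.11,0],[-.025,.11,0],[-.025,-.11,0],[.025,-.11,0]]))).round().astype(int)],True,(0,0,255))
cv2.imwrite("pics/v3.png",o)
E
```

```text
(array([ 0.01,  0.22, -0.04]), array([ 0.01, -0.03, -0.02])) 2.0667 [-0.76 -0.18 -0.68  0.62  0.28 -0.26]
```

View pics/v3.png

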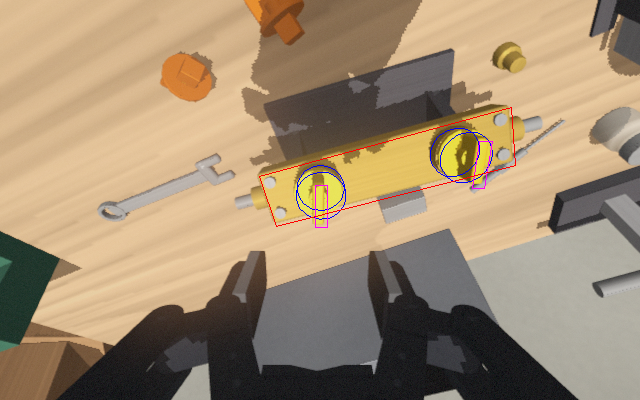

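```bash
python3 - <<'E'
import cv2,numpy as np
a=cv2.imread("pics/w0.png")[95:235,250:530];b=cv2.imread("pics/v3.png")[95:235,250:530]
f=lambda x:cv2.resize(x,None,fx=2.1,fy=2.1,interpolation=cv2.INTER_CUBIC)
cv2.imwrite("pics/v4.png",np.vstack([f(a),f(b)]))
E
```

```text
(no output)
```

View pics/v4.png

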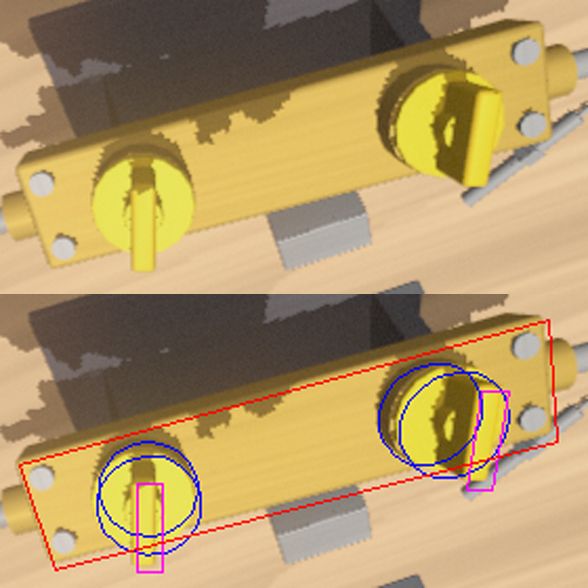

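```bash
python3 - <<'E'
from h import *
from scipy.optimize import least_squares
i=json.load(open("w0.json"))
P=[[0,-.06,.022],[0,.06,.022],[.025,.11,0],[-.025,.11,0],[-.025,-.11,0],[.025,-.11,0]]
U=[(143,205),(448,122),(545,24),(553,142),(53,267),(20,160)]
a=1.3;d=np.array([-np.sin(a),np.cos(a),0])
for y,e1,e2 in((-.06,(144,190),(144,270)),(.06,(486,93),(473,185))):
    # uphill end has +x: -d
    P+=[np.array([0,y,.048])-d*.017,np.array([0,y,.048])+d*.017];U+=[e1,e2]
P=np.array(P,float);U=np.array(U)/2.1+[250,95]
f=lambda q,w=1:np.r_[(proj(i,q[:3]+Rm(q[3]).apply(P))-U).ravel(),]
r=least_squares(lambda q:np.r_[f(q),(q[2]-.095)/.001],[*CAL["o"],CAL["yaw"]],loss="soft_l1")
print(r.x,CAL);print(f(r.x).reshape(-1,2).round(1).tolist())
E
```

```text
[ 0.5326032  -0.16031524  0.09222595 -0.16110301] {'o': [0.53445, -0.15949, 0.09495], 'yaw': -0.16585}
[[0.4, 0.1], [-0.3, 0.9], [3.7, 54.6], [-4.9, -58.9], [-18.5, -48.3], [14.8, 52.4], [0.1, 38.5], [-0.0, -41.9], [-6.5, 44.3], [7.3, -45.9]]
```

```bash
python3 - <<'E'
from h import *
from scipy.optimize import least_squares
i=json.load(open("w0.json"))
P=[[0,-.06,.022],[0,.06,.022],[-.025,.11,0],[.025,.11,0],[.025,-.11,0],[-.025,-.11,0]]
U=[(143,205),(448,122),(545,24),(553,142),(53,267),(20,160)]
a=1.3;d=np.array([-np.sin(a),np.cos(a),0])
for y,e1,e2 in((-.06,(144,190),(144,270)),(.06,(486,93),(473,185))):
    P+=[np.array([0,y,.048])+d*.017,np.array([0,y,.048])-d*.017];U+=[e1,e2]
P=np.array(P,float);U=np.array(U)/2.1+[250,95]
f=lambda q:(proj(i,q[:3]+Rm(q[3]).apply(P))-U).ravel()
for s in(.001,.01):
  r=least_squares(lambda q:np.r_[f(q),(q[2]-.095)/s],[*CAL["o"],CAL["yaw"]],loss="soft_l1")
  print(r.x,f(r.x).reshape(-1,2).round(1).tolist())
E
```

```text
[ 0.53301167 -0.16018871  0.09235646 -0.1710595 ] [[0.7, -0.1], [0.0, 1.8], [-0.9, -1.2], [-0.5, -0.3], [-1.2, 1.1], [-2.7, 2.0], [0.7, -4.0], [0.4, 0.3], [1.8, -1.0], [0.0, 1.4]]
[ 0.53373542 -0.1600833   0.09164294 -0.16985177] [[1.1, -0.2], [-0.2, 1.7], [-1.2, -1.2], [-0.8, -0.4], [-0.7, 1.0], [-2.1, 2.1], [1.0, -4.1], [0.8, 0.0], [1.5, -1.0], [-0.3, 1.2]]
```

```bash
echo '{"o":[0.5335,-0.160,0.0940],"yaw":-0.169}'>cal.json; python3 - <<'E'
from h import *
from workcell import *
s=get_state()
for z in(.06,.026): print(delta(s,*target(-.06,z,1.3)))
print(s["ft_torque"],s["wrist_force"])
E
```

```text
(array([0.13, 0.19, 6.97]), array([ 0.12, -0.08,  0.34]))
(array([ 0.12,  0.18, 10.37]), array([ 0.12, -0.08,  0.34]))
[ 0.05466839  0.44481635 -0.01629601] [ 1.56414591 -0.37997492 -0.35400449]
```

Request:
send_rows:
  series: [0.1,0.2,4,0.1,-0.1,0.3,0.6,0.1,0.2,7,0.1,-0.1,0.3,0.5,0.1,0.2,8.5,0.1,-0.1,0.3,0.5,0.1,0.2,9.7,0.1,-0.1,0.3,0.5,0.1,0.2,10.3,0.1,-0.1,0.3,0.5,0.1,0.2,10.3,0.1,-0.1,0.3,0.5,0.1,0.2,10.3,0.1,-0.1,0.3,0.5]

```text
clock: 2.7
tcp_pos: [0.5109, -0.2165, 0.1175]
orientation: [0.258, 0.215, 0.942, 0.014]
wrist_force: [0.2, 0.2, -0.3]
finger_gap: 0.0428
```

```bash
python3 - <<'E'
from h import *
from workcell import *
s=get_state();print(delta(s,*target(-.06,.026,1.3)),s["ft_torque"],s["wrist_force"],s["clock"])
im=read_camera("wrist");cv2.imwrite("pics/v5.png",cv2.resize(im[100:340,180:460],None,fx=2,fy=2))
E
```

```text
(array([ 0.05, -0.07,  0.07]), array([-0.08, -0.02, -0.55])) [0.05496767 0.42617852 0.06049669] [ 0.16634963  0.22908543 -0.32167743] 2.7
```

View pics/v5.png

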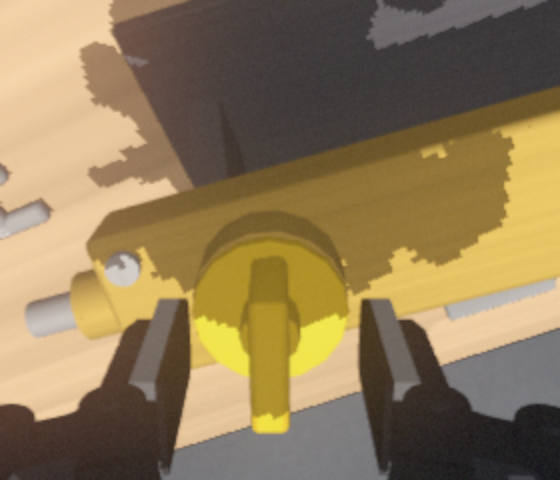

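Wing at crop (270,350), midway between the jaws (175/375). I close on it now.

Request:
send_rows:
  series: [0,0,0,0,0,0,0,0,0,0,0,0,0,0,0,0,0,0,0,0,0,0,0,0,0,0,0,0,0,0,0,0,0,0,0,0,0,0,0,0,0,0]
  newtons: 50

```text
clock: 3.25
tcp_pos: [0.5111, -0.2172, 0.1183]
orientation: [0.259, 0.215, 0.942, 0.013]
wrist_force: [-4.7, 0.1, 6.3]
finger_gap: 0.0077
```

```bash
cat > st.py <<'E'
from h import *
from workcell import *
s=get_state();M=Rm(CAL["yaw"]);q=Q(s["orientation"])
x=M.inv().apply(q.as_matrix()[:,0])
print("t",round(s["clock"],2),"gap",round(s["finger_gap"],4),"TCP in M",M.inv().apply(s["tcp_pos"]-np.array(CAL["o"])).round(4),"angle",np.arctan2(-x[0],x[1]).round(3),
 "F tool",q.inv().apply(s["wrist_force"]).round(2),"T tool",q.inv().apply(s["ft_torque"]).round(3),"J",np.round(s["joint_pos"],2))
E
python3 st.py
```

```text
t 3.25 gap 0.0077 TCP in M [ 0.0014 -0.0602  0.0273] angle 1.291 F tool [ 0.66 -0.94 -7.8 ] T tool [0.216 0.652 0.017] J [-0.68  0.02 -0.76  0.32  0.25 -0.17]
```

Request:
send_rows:
  series: [0,0,0,0,0,3,0,0,0,0,0,0,6,0,0,0,0,0,0,9,0,0,0,0,0,0,12,0,0,0,0,0,0,12,0,0,0,0,0,0,12,0]

```text
clock: 3.75
tcp_pos: [0.5109, -0.2178, 0.1182]
orientation: [0.256, 0.313, 0.914, 0.04]
wrist_force: [-4.6, -0.8, 5.7]
finger_gap: 0.008
```

```bash
python3 st.py
```

```text
t 3.75 gap 0.008 TCP in M [ 0.0012 -0.0607  0.0273] angle 1.081 F tool [ 0.06 -1.83 -7.12] T tool [ 0.744  0.41  -0.031] J [-0.68  0.02 -0.76  0.32  0.24  0.04]
```

Request:
send_rows:
  series: [0,0,0,0,0,1,0,0,0,0,0,0,2,0,0,0,0,0,0,2,0,0,0,0,0,0,2,0]

```text
clock: 4.08
tcp_pos: [0.5109, -0.2178, 0.1183]
orientation: [0.255, 0.329, 0.908, 0.044]
wrist_force: [-5.4, -1.8, 6.2]
finger_gap: 0.0077
```

```bash
python3 st.py
```

```text
t 4.08 gap 0.0077 TCP in M [ 0.0012 -0.0608  0.0273] angle 1.046 F tool [-0.29 -3.01 -7.93] T tool [ 0.825  0.464 -0.065] J [-0.68  0.02 -0.76  0.32  0.24  0.07]
```

Request:
send_rows:
  series: [0,0,0,0,0,0,0.45,0,0,0,0,0,0,0.45,0,0,0,0,0,0,0.45,0,0,0,0,0,0,0.45,0,0,0,0,0,0,0.45]

```text
clock: 4.5
tcp_pos: [0.5109, -0.2164, 0.1172]
orientation: [0.255, 0.328, 0.909, 0.045]
wrist_force: [0.2, 0.5, -0.8]
finger_gap: 0.0387
```

```bash
python3 st.py; python3 - <<'E'
from h import *
from workcell import *
im=read_camera("wrist");cv2.imwrite("pics/v6.png",cv2.resize(im[100:340,180:460],None,fx=2,fy=2))
E
```

```text
t 4.5 gap 0.0387 TCP in M [ 0.0005 -0.0594  0.0265] angle 1.047 F tool [0.52 0.25 0.73] T tool [0.237 0.352 0.017] J [-0.68  0.02 -0.76  0.32  0.25  0.07]
```

View pics/v6.png

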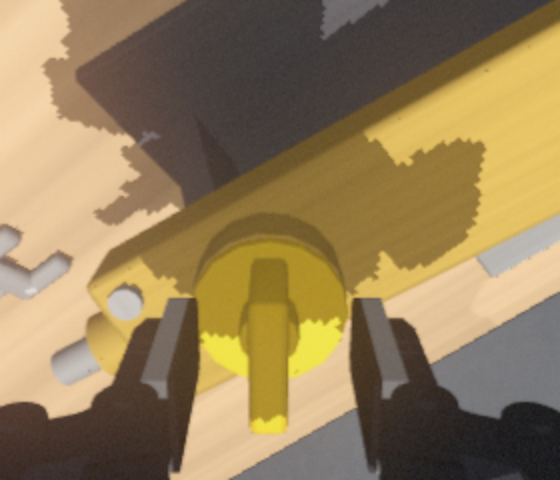

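Free so far: the wing (crop 268,345) stayed aligned with the turned jaws after release. I re-grip it and run it home.

Request:
send_rows:
  series: [0,0,0,0,0,0,0,0,0,0,0,0,0,0,0,0,0,0,0,0,0,0,0,0,0,0,0,0,0,0,0,0,0,0,0]

```text
clock: 4.97
tcp_pos: [0.5104, -0.2171, 0.1172]
orientation: [0.254, 0.329, 0.908, 0.044]
wrist_force: [-3.4, -1.8, 2.0]
finger_gap: 0.0079
```

Request:
send_rows:
  series: [0,0,0,0,0,6,0,0,0,0,0,0,12,0,0,0,0,0,0,18,0,0,0,0,0,0,24,0,0,0,0,0,0,30,0,0,0,0,0,0,36,0,0,0,0,0,0,42,0,0,0,0,0,0,48,0,0,0,0,0,0,52,0,0,0,0,0,0,54,0]

```text
clock: 5.8
tcp_pos: [0.5095, -0.2181, 0.1168]
orientation: [0.206, 0.707, 0.659, 0.154]
wrist_force: [-8.7, -4.7, 2.2]
finger_gap: 0.0079
```

```bash
python3 st.py
```

```text
t 5.8 gap 0.0079 TCP in M [-0.0007 -0.0613  0.0267] angle 0.1 F tool [-5.51 -6.21 -5.75] T tool [ 1.72  -1.235 -0.054] J [-0.68  0.02 -0.76  0.32  0.24  1.02]
```

Request:
send_rows:
  series: [0,0,0,0,0,2,0,0,0,0,0,0,4,0,0,0,0,0,0,6,0,0,0,0,0,0,7,0,0,0,0,0,0,7,0]

```text
clock: 6.22
tcp_pos: [0.5092, -0.2181, 0.1167]
orientation: [0.197, 0.745, 0.615, 0.166]
wrist_force: [-9.2, -5.7, 3.0]
finger_gap: 0.0081
```

```bash
python3 st.py
```

```text
t 6.22 gap 0.0081 TCP in M [-0.0009 -0.0614  0.0267] angle -0.02 F tool [-7.31 -5.39 -6.55] T tool [ 1.611 -1.533 -0.122] J [-0.68  0.02 -0.76  0.32  0.24  1.14]
```

Request:
send_rows:
  series: [0,0,0,0,0,2,0,0,0,0,0,0,4,0,0,0,0,0,0,4,0,0,0,0,0,0,4,0]

```text
clock: 6.55
tcp_pos: [0.5088, -0.2183, 0.1164]
orientation: [0.191, 0.766, 0.589, 0.172]
wrist_force: [-10.4, -7.3, 2.4]
finger_gap: 0.008
```

```bash
python3 st.py
```

```text
t 6.55 gap 0.008 TCP in M [-0.0014 -0.0617  0.0267] angle -0.089 F tool [-9.54 -5.79 -6.45] T tool [ 1.828 -1.941 -0.188] J [-0.68  0.02 -0.76  0.32  0.24  1.21]
```

Torque climbs (-0.19 N m) at -0.09 rad, so the stop is reached. I let go and back off.

Request:
send_rows:
  series: [0,0,0,0,0,-3,0,0,0,0,0,0,-3,0.5,0,0,0,0,0,-3,0.5,0,0,0,0,0,-3,0.5,0,0,0,0,0,-3,0.5,0,0,-3,0,0,-3,0.5,0,0,-6,0,0,-3,0.5,0,0,-8,0,0,-3,0.5,0,0,-8,0,0,-3,0.5]

```text
clock: 7.3
tcp_pos: [0.4724, -0.2107, 0.1909]
orientation: [0.198, 0.748, 0.609, 0.171]
wrist_force: [-0.1, 0.4, 0.3]
finger_gap: 0.0429
```

```bash
python3 st.py; python3 - <<'E'
from h import *
from workcell import *
im=read_camera("wrist");cv2.imwrite("pics/v7.png",im)
s=get_state();print(delta(s,*target(.06,.1,1.3)))
E
```

```text
t 7.3 gap 0.0429 TCP in M [ 0.0037 -0.0602  0.1098] angle -0.034 F tool [ 0.37  0.01 -0.33] T tool [ 0.447 -0.008 -0.001] J [-0.73 -0.15 -0.71  0.55  0.27  1.1 ]
(array([12.  , -0.71,  0.79]), array([  0.08,   0.33, -76.45]))
```

View pics/v7.png

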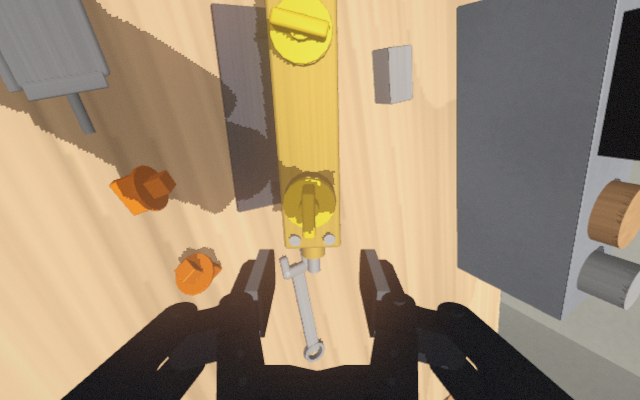

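The plug at (309,205) is home, its wing along the manifold. Now the other one, seen at (300,25).

Request:
send_rows:
  series: [6,-0.4,0,0,0,-14,0.5,12,-0.7,0,0,0.3,-28,0.5,12,-0.7,0,0,0.3,-42,0.5,12,-0.7,0,0,0.3,-76.5,0.5,12,-0.7,0,0,0.3,-76.5,0.5,12,-0.7,0,0,0.3,-76.5,0.5,12,-0.7,0,0,0.3,-76.5,0.5,12,-0.7,0,0,0.3,-76.5,0.5,12,-0.7,0,0,0.3,-76.5,0.5,12,-0.7,0,0,0.3,-76.5,0.5]

```text
clock: 8.18
tcp_pos: [0.4893, -0.0903, 0.1835]
orientation: [0.255, 0.247, 0.934, 0.025]
wrist_force: [0.6, 0.3, 0.8]
finger_gap: 0.0426
```

Request:
send_rows:
  series: [0,0,0,0,0,-5,0.5,0,0,0,0,0,-5,0.5]

```text
clock: 8.35
tcp_pos: [0.4892, -0.0904, 0.1836]
orientation: [0.256, 0.208, 0.944, 0.014]
wrist_force: [0.4, 0.1, 0.1]
finger_gap: 0.0425
```

```bash
python3 st.py; python3 - <<'E'
from h import *
from workcell import *
s=get_state();print(delta(s,*target(.06,.0265,1.3)))
E
```

```text
t 8.35 gap 0.0425 TCP in M [-0.0031  0.0612  0.1053] angle 1.304 F tool [-0.31  0.24  0.11] T tool [ 0.103  0.439 -0.031] J [-0.42 -0.2  -0.77  0.5   0.13  0.04]
(array([-0.37, -0.05,  7.88]), array([ 0.12, -0.31,  0.24]))
```

Request:
send_rows:
  series: [-0.4,0,2.5,0.1,-0.3,0,0.5,-0.4,0,5,0.1,-0.3,0,0.5,-0.4,0,6.5,0.1,-0.3,0,0.5,-0.4,0,7.5,0.1,-0.3,0,0.5,-0.4,0,7.9,0.1,-0.3,0,0.5,-0.4,0,7.9,0.1,-0.3,0,0.5,-0.4,0,7.9,0.1,-0.3,0,0.5]

```text
clock: 8.93
tcp_pos: [0.5311, -0.0987, 0.118]
orientation: [0.259, 0.21, 0.943, 0.013]
wrist_force: [-0.2, 0.0, 0.1]
finger_gap: 0.0427
```

```bash
python3 st.py; python3 - <<'E'
from h import *
from workcell import *
im=read_camera("wrist");cv2.imwrite("pics/v8.png",cv2.resize(im[100:340,180:460],None,fx=2,fy=2))
E
```

```text
t 8.93 gap 0.0427 TCP in M [0.0011 0.06   0.0271] angle 1.301 F tool [ 0.11 -0.05 -0.15] T tool [0.135 0.47  0.009] J [-0.4  -0.03 -0.82  0.27  0.11  0.07]
```

View pics/v8.png

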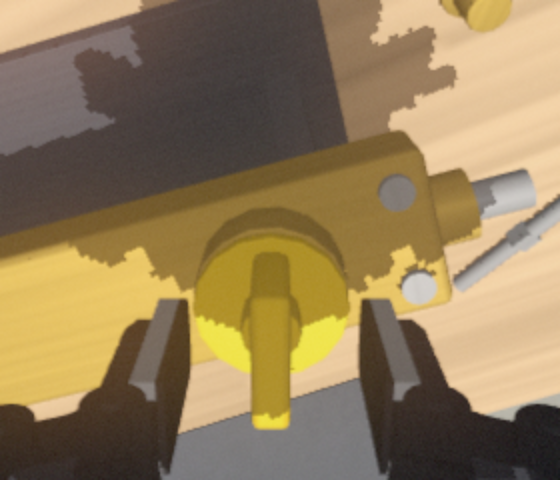

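Wing at crop (270,345), centred between the jaws. I grip it and turn 12°.

Request:
send_rows:
  series: [0,0,0,0,0,0,0,0,0,0,0,0,0,0,0,0,0,0,0,0,0,0,0,0,0,0,0,0,0,0,0,0,0,0,0]
  newtons: 60

```text
clock: 9.4
tcp_pos: [0.5315, -0.0993, 0.1194]
orientation: [0.26, 0.21, 0.942, 0.012]
wrist_force: [-4.6, 0.4, 6.2]
finger_gap: 0.0075
```

Request:
send_rows:
  series: [0,0,0,0,0,3,0,0,0,0,0,0,6,0,0,0,0,0,0,9,0,0,0,0,0,0,12,0,0,0,0,0,0,12,0,0,0,0,0,0,12,0]

```text
clock: 9.9
tcp_pos: [0.531, -0.1004, 0.1192]
orientation: [0.257, 0.308, 0.915, 0.038]
wrist_force: [-7.1, -3.1, 7.1]
finger_gap: 0.0075
```

```bash
python3 st.py
```

```text
t 9.9 gap 0.0075 TCP in M [0.0018 0.0584 0.0281] angle 1.092 F tool [-0.22 -4.78 -9.4 ] T tool [ 1.302  0.39  -0.199] J [-0.4  -0.03 -0.82  0.27  0.11  0.28]
```

It stiffens (-0.20 N m against -0.04), so this is the crossed one. I go 1.5° further to be sure, then back and let go.

Request:
send_rows:
  series: [0,0,0,0,0,1.5,0,0,0,0,0,0,1.5,0,0,0,0,0,0,1.5,0]

```text
clock: 10.15
tcp_pos: [0.5309, -0.1004, 0.1191]
orientation: [0.256, 0.32, 0.911, 0.041]
wrist_force: [-7.3, -4.2, 6.2]
finger_gap: 0.0079
```

```bash
python3 st.py
```

```text
t 10.15 gap 0.0079 TCP in M [0.0017 0.0583 0.028 ] angle 1.066 F tool [-0.49 -5.96 -8.59] T tool [ 1.337  0.37  -0.243] J [-0.4  -0.03 -0.82  0.27  0.11  0.31]
```

Request:
send_rows:
  series: [0,0,0,0,0,-4,0,0,0,0,0,0,-9,0,0,0,0,0,0,-13.5,0,0,0,0,0,0,-13.5,0,0,0,0,0,0,-13.5,0.4,0,0,0,0,0,-13.5,0.4,0,0,0,0,0,-13.5,0.4,0,0,0,0,0,-13.5,0.4]

```text
clock: 10.82
tcp_pos: [0.5313, -0.0989, 0.1184]
orientation: [0.259, 0.21, 0.943, 0.013]
wrist_force: [-0.4, -0.3, -0.7]
finger_gap: 0.0343
```

```bash
python3 st.py; python3 - <<'E'
from h import *
from workcell import *
im=read_camera("wrist");cv2.imwrite("pics/v9.png",cv2.resize(im[100:340,180:460],None,fx=2,fy=2))
E
```

```text
t 10.82 gap 0.0343 TCP in M [0.0014 0.0598 0.0274] angle 1.302 F tool [ 0.57 -0.51  0.4 ] T tool [ 0.119  0.465 -0.032] J [-0.4  -0.03 -0.82  0.27  0.11  0.07]
```

View pics/v9.png

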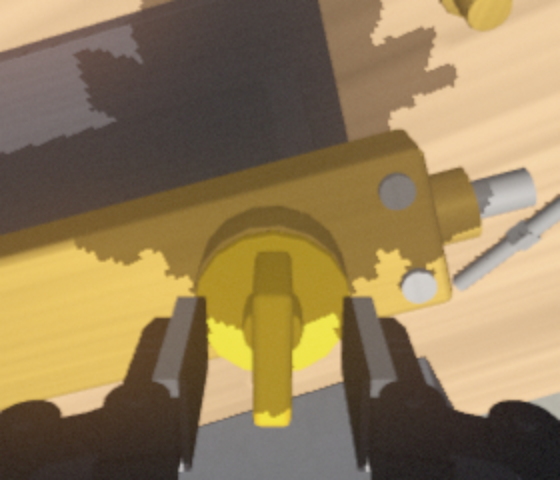

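The wing is back at its starting angle (crop 272,345). I grip it and lift along the axis.

Request:
send_rows:
  series: [0,0,0,0,0,0,0,0,0,0,0,0,0,0,0,0,0,0,0,0,0,0,0,0,0,0,0,0,0,0,0,0,0,0,0]

```text
clock: 11.28
tcp_pos: [0.5312, -0.0991, 0.1185]
orientation: [0.259, 0.21, 0.943, 0.013]
wrist_force: [-1.7, -0.5, 2.5]
finger_gap: 0.0076
```

Request:
send_rows:
  series: [0,0,-0.5,0,0,0,0,0,0,-1,0,0,0,0,0,0,-2,0,0,0,0,0,0,-3,0,0,0,0,0,0,-4.5,0,0,0,0,0,0,-6,0,0,0,0,0,0,-8,0,0,0,0,0,0,-10,0,0,0,0,0,0,-12,0,0,0,0,0,0,-12,0,0,0,0]

```text
clock: 12.12
tcp_pos: [0.4725, -0.089, 0.2266]
orientation: [0.262, 0.209, 0.942, 0.012]
wrist_force: [1.0, -0.0, 1.0]
finger_gap: 0.0079
```

```bash
python3 st.py; python3 - <<'E'
from h import *
from workcell import *
s=get_state()
# vertical tool over the funnel, minimum turn from here
q=Q(s["orientation"]);z=q.as_matrix()[:,2];ax=np.cross(z,[0,0,-1]);r=R.from_rotvec(ax/np.linalg.norm(ax)*np.arcsin(np.linalg.norm(ax)))*q
F=np.array([.5315,.160,.0])
for h in(.24,.165): print(delta(s,F+[0,0,h],r))
im=read_camera("wrist");cv2.imwrite("pics/v10.png",im)
E
```

```text
t 12.12 gap 0.0079 TCP in M [0.0039 0.0597 0.1509] angle 1.303 F tool [-1.27  0.5  -0.38] T tool [ 0.107  0.353 -0.022] J [-0.44 -0.28 -0.72  0.62  0.13  0.03]
(array([ 4.76, 25.18, -0.37]), array([ 7.98, 29.37,  0.  ]))
(array([ 8.42, 24.18,  6.1 ]), array([ 7.98, 29.37,  0.  ]))
```

View pics/v10.png

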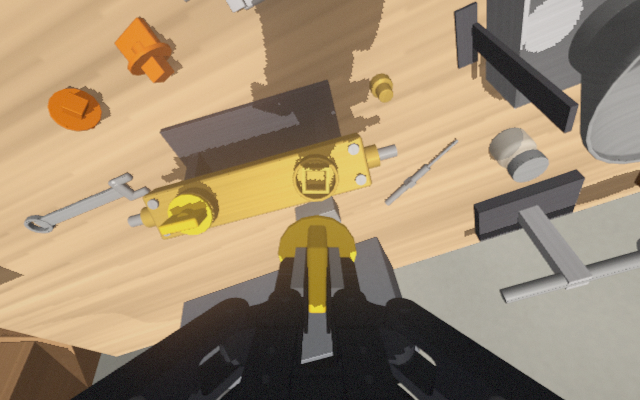

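The plug is in the fingers (318,255), its port at (317,177) is empty, and the home plug at (187,218) is undisturbed. Next, over the funnel.

Request:
send_rows:
  series: [1,3,-1,2,7,0,0,2,6,-1,4,14,0,0,3,9,-0.5,6,21,0,0,4,12,-0.4,8,29,0,0,4.8,15,-0.4,8,29.4,0,0,4.8,18,-0.4,8,29.4,0,0,4.8,21,-0.4,8,29.4,0,0,4.8,23.5,-0.4,8,29.4,0,0,4.8,25.2,-0.4,8,29.4,0,0,4.8,25.2,-0.4,8,29.4,0,0]

```text
clock: 13.0
tcp_pos: [0.532, 0.1636, 0.2346]
orientation: [-0.004, 0.215, 0.977, 0.001]
wrist_force: [0.5, -0.8, -1.2]
finger_gap: 0.008
```

```bash
python3 st.py; python3 - <<'E'
from h import *
from workcell import *
s=get_state();print(s["tcp_pos"],Q(s["orientation"]).as_matrix().round(2).tolist(),s["joint_pos"])
print(delta(s,np.array([.5315,.160,.155]),Q(s["orientation"])))
im=read_camera("top");cv2.imwrite("pics/t1.png",im)
im=read_camera("wrist");cv2.imwrite("pics/v11.png",im)
E
```

```text
t 13.0 gap 0.008 TCP in M [0.0219 0.3187 0.1497] angle 1.266 F tool [-0.81 -0.48  1.16] T tool [ 0.026 -0.018  0.044] J [0.15 0.28 0.01 1.31 0.   0.59]
[0.53204092 0.16359574 0.23457087] [[-0.91, 0.42, -0.01], [0.42, 0.91, 0.0], [0.01, 0.0, -1.0]] [0.15185984 0.2812004  0.01014127 1.30576908 0.00408905 0.58598344]
(array([-0.16, -0.35,  7.96]), array([0., 0., 0.]))
```

View pics/v11.png

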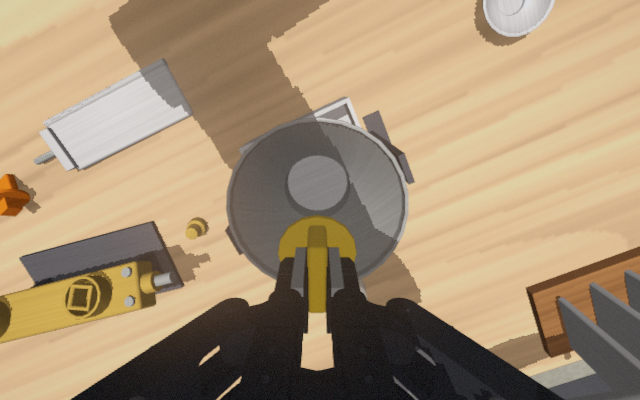

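```bash
python3 - <<'E'
from h import *
from workcell import *
i=camera_info("wrist");print(ray(i,(318,205),.158),ray(i,(318,183),.09))
E
```

```text
[0.52692318 0.16239569 0.158     ] [0.52912798 0.16143703 0.09      ]
```

Request:
send_rows:
  series: [0.1,-0.3,2,0,0,0,0,0.1,-0.3,4,0,0,0,0,0.1,-0.3,6,0,0,0,0,0.1,-0.3,7.5,0,0,0,0,0.1,-0.3,8.4,0,0,0,0,0.1,-0.3,8.4,0,0,0,0,0.1,-0.3,8.4,0,0,0,0]

```text
clock: 13.68
tcp_pos: [0.5276, 0.1577, 0.1518]
orientation: [-0.004, 0.218, 0.976, 0.0]
wrist_force: [0.1, -0.5, 0.4]
finger_gap: 0.0078
```

```bash
python3 st.py
```

```text
t 13.68 gap 0.0078 TCP in M [-0.0224  0.3122  0.0797] angle 1.261 F tool [-0.34 -0.39 -0.39] T tool [-0.046  0.027  0.009] J [ 0.14  0.31 -0.16  1.11  0.    0.58]
```

Request:
send_rows:
  series: [0,0,0,0,0,0,0.4,0,0,0,0,0,0,0.4,0,0,0,0,0,0,0.4,0,0,0,0,0,0,0.4,0,0,0,0,0,0,0.4,0,0,-3,0,0,0,0.4,0,0,-6,0,0,0,0.4,0,0,-9,0,0,0,0.4,0,0,-9,0,0,0,0.4,0,0,-9,0,0,0,0.4]

```text
clock: 14.52
tcp_pos: [0.53, 0.1586, 0.2442]
orientation: [-0.001, 0.217, 0.976, 0.001]
wrist_force: [0.4, 0.8, 0.0]
finger_gap: 0.0342
```

```bash
python3 st.py; python3 - <<'E'
from h import *
from workcell import *
w=read_camera("wrist");t=read_camera("top");s=read_camera("scene")
cv2.imwrite("pics/w2.png",w)
f=lambda x,k:cv2.resize(x,k,interpolation=cv2.INTER_CUBIC)
v=np.vstack([np.hstack([f(w[80:280,200:420],(440,400)),f(s[180:330,325:425],(267,400))]),f(t[170:235,320:460],(707,328))[:190]]);cv2.imwrite("pics/v12.png",v[:590])
for c in("wrist","scene"):
  for d in silhouettes(c,"plug_a"): print(c,round(d["p"],2),d["box"])
E
```

```text
t 14.52 gap 0.0342 TCP in M [0.0257 0.3134 0.1586] angle 1.263 F tool [-0.02  0.88 -0.02] T tool [ 0.041 -0.022  0.028] J [0.14 0.27 0.02 1.32 0.   0.58]
wrist 0.87 [0.0, 174.8, 39.0, 38.7]
wrist 0.7 [42.3, 60.4, 159.2, 108.8]
scene 0.56 [362.8, 279.0, 12.8, 16.5]
```

View pics/v12.png

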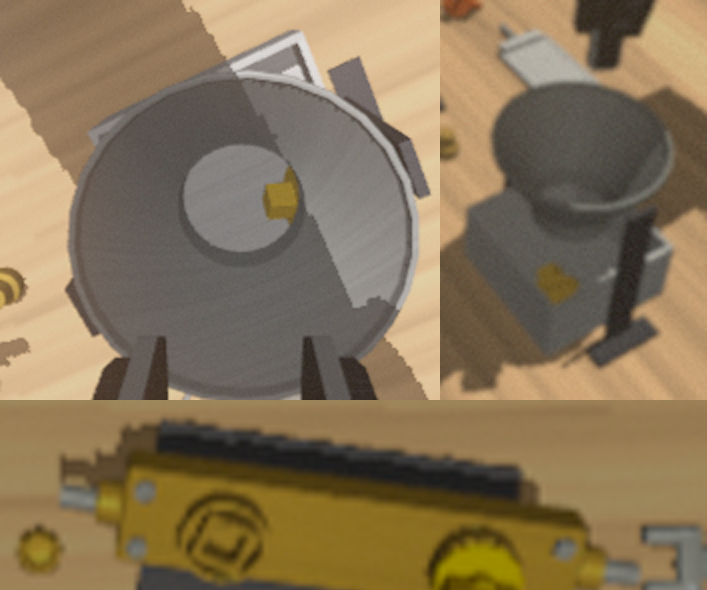

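The plug is in the bin: it shows through the throat at crop (280,200) and through the bin at crop (557,283). The crossed port is empty, and the arm is clear. I hand in.

```bash
python3 -c "
from workcell import *
print(hand_in())"
```

```text
the job is handed in; nothing more can be done
None
```

The job is done and handed in at about 14.7 s of the 61 s allowed; no verdict was reported.

- **Free plug (y = -60 mm port):** it turned with little torque and stayed put when I let go. I turned it on until the torque rose to 0.19 N m, with the jaws at -0.09 rad from the manifold's length. It was released there, and two wrist pictures afterwards show its wing in line with the manifold. I judged that by eye and did not measure the angle again.
- **Crossed plug (y = +60 mm port):** it stiffened at once, reaching 0.24 N m at about 13.5°, or roughly 0.16 rad of thread. I turned it back and released it, and it was at its starting angle. I then lifted it straight out along the port axis and dropped it through the funnel.
- **Last checks:** the pictures show the crossed plug lying in the bin and its port empty. The free plug stands in its port, but the crop cut off its wing. The gripper is open and touching nothing.
- **Bystanders:** nothing was touched on the way as far as the pictures and wrist forces show. I did not measure the bystanders' positions afterwards.
- **Disagreement:** the wrist and overhead cameras differed by about 2–3 mm on the manifold height, so I used a value in between.

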